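# Clamp a fossil toe bone by resetting a set-screw collar

### The arm

A 6-joint arm with a two-finger parallel gripper is mounted at the origin on a cart in front of the work surface, level with it; the furniture and walls round the work are solid. World frame = base frame: x ahead of the robot, y to its left, z up, the work surface at z = 0. Lengths are in m, angles in rad, forces in N, time in s.
With the tool pointing down it reaches from about 0.35 to 0.775 m from the base axis. Payload 5.5 kg.
Tool frame: the origin (TCP) lies at the very end of the fingers, on their centre line; the grasp point (between the pads) lies 19 mm behind it; y points along the fingers, z is the direction in which the jaws open and shut, and the axes are right-handed (so a half turn about y gives the same grasp; the last joint's range is limited). The gripper opens to 85 mm and grips with 20 to 120 N. Pads are 22 mm wide; open, the fingers measure 114 mm over their backs; the gripper's body (76 mm by 85 mm) begins 54 mm behind the grasp point. The pads swing forward as they close: fully open they stand 13 mm farther back than shut.
Start: joints at [0.968, 0.313, 0.046, 1.304, 0, 1.431], TCP at [0.257, 0.515, 0.231] pointing down, gripper open.
Joint ranges: [-2.76, 2.76], [-0.86, 1.69], [-1.03, 1.26], [-2.2, 2.34], [-1.47, 1.5], [-3.14, 3.14]. Speed limits (rad/s): [2.57, 2.57, 3.14, 3.14, 3.14, 3.14].

### API

Orientations are given as a unit quaternion [w, x, y, z].
In Python, from workcell import env gives the robot as it stands.
- The arm moves only by the shell command python3 -m inch 'ROWS' [OPENING] [FORCE]. ROWS is JSON, a list that holds one entry, the list of rows, each a list of 4 numbers: the shift along the tool's x, y, z in mm, then the turn about the tool's y in degrees. In form: [[[tx, ty, tz, spin], ...]]. A call has 1 to 10 rows; each row is the pose to reach, as a shift and turn from the pose commanded when the call began, along the tool's axes at that moment; what a row does not reach only later rows make up. A row lasts 1/10 s, in which the tool goes at most 50 mm and 8.59 degrees, less where a joint would pass 70% of its speed; a pose out of reach is approached as far as the arm can. A call with a gripper value outside its range is refused whole. OPENING is the finger opening in mm, from 0 to 85.4, set as the call begins (- or left out, the last holds). The fingers move at their own pace and stop on an object; FORCE is the grip in N (left out, the last holds). Time passes only in rows, so rows that repeat a pose let the fingers close. It gives the time, the measured TCP pose, the force and the opening at its end, in the units of the state.
- env.get_state(): the state, without advancing time (a new reading comes with each control period).
- env.read_camera(name): name is "side" or "top" or "wrist"; returns the picture (400x640x3 uint8, blue, green, red); there is no depth.
- env.camera_model(name): a dict with "fx", "fy", "cx", "cy" (pixels), "distortion" ([k1, k2, p1, p2, k3] as OpenCV has them; the pictures are not rectified), "R" (3x3) and "t" (3): a world point X has camera coordinates R X + t; the wrist camera has in their place "mount" (4x4, takes a point from camera to tool coordinates, whose origin is the TCP and whose axes are the tool frame's). Camera axes: x right, y down, z forward; pixel columns grow to the right and rows downward; lengths in m; the calibration is good to about 2 mm. A picture is of the moment at which its call begins: read the wrist's pose just before it. camera_model takes no time and is no camera call.
- env.hand_in(): hands the job in, once; it reports no verdict.
The state is a dict: "clock": time; "joint_pos": joint angles; "qvel": joint speeds; "tau": joint torques, N m; "tcp_pos": TCP position; "orientation": TCP orientation; "wrist_force": force on the tool from outside, world axes, zero at the start; "ft_torque": the same for the moment, N m; "finger_gap": finger opening in m.
Only numpy, scipy, OpenCV 4.12 (cv2) and the standard library are available. Lean on these libraries where they do the work, as an engineer would, in place of code of your own. Each camera call takes 0.05 s, during which the arm holds its last target.

### The job

Clamp the fossil bone for preparation: loosen the bar-headed set screw on the clamp's collar, slide the collar along its rail until its sprung jaw gently holds the bone against the fixed jaw, then tighten the screw again firmly, to its stop, so that the jaw stays pressed on the bone. The bone is fragile, so do not squeeze it hard, and leave the brush, dental pick and vial where they are.

Things in the scene. Friction and masses are not known exactly. Their poses are not given: they have to be found in the camera images.
- clamp: the specimen clamp, fixed to the bench: an aluminium base plate 180 x 270 x 14 mm with a round steel rail (18 mm thick) along its own y. Origin: centre of the plate's underside. Its y points along the rail from the sliding jaw to the fixed jaw. The rail's axis lies at x = +50 mm, z = 52 mm; its end posts reach z = 68 mm at y = +-118 mm. On the -x side a cork bed (top at z = 18 mm) carries the bone between the jaws
- fixed_jaw: the upright fixed jaw on the base: an aluminium back plate 85 mm wide along clamp x (from x = -85 to 0 mm), z = 14 to 52 mm, with a cork-faced facing plate in front of it that looks to -y of the clamp. The facing plate stands off on two stiff pins and is part of the jaw: its face lies somewhere between clamp y = 75 mm and 60 mm, differently each time; this origin does not show where (feel for it, or look). It does not move. Origin: at clamp (0, 75, 14) mm
- jaw_pad: the sprung rubber-faced plate (83 x 5 x 29 mm) of the sliding jaw, carried by the collar in front of its back plate. It yields up to 5 mm against a spring of 1 N per mm; then it is solid. Its face reaches over the bone's height. Origin: centre of its face, which looks to +y of the clamp; axes as the clamp's
- collar (a joint): the dark steel collar (42 mm round, 34 mm long) on the rail, with the sliding jaw: position in m along clamp y, 0 to 0.13, growing towards the fixed jaw. At 0 the uncompressed pad face is at clamp y = -75 mm and the collar's middle (the screw's axis) is at clamp (50, -90) mm. It slides with about 2.5 N of friction when the screw is loose and is held (to about 15 N) when the screw is tight
- set_screw (a joint): angle of the set screw in rad, 0 (fully tight, hard stop) to 2.6. It grows counterclockwise seen from above, which loosens; the screw rises 2 mm per rad. Its sprung tip leaves the rail at about 1.0: above that the collar is free, below it is clamped ever harder. It turns with about 0.1 to 0.2 Nm and stays where it is left
- screw_bar (a point): centre of the screw's upright bar head, at z = 105 mm (tight): a steel bar 42 mm long (along the point's own x), 10 mm thick (its y), 22 mm high, on the screw's vertical axis, 14 mm clear above the collar's boss (there is only a thin neck, at most 18 mm round, in between)
- toe_bone: the loose fossil toe bone on the cork bed, dumb-bell shaped, about 100 mm long, 30 to 40 mm wide, 30 mm high, about 60 g, of irregular outline. Origin: centre of its underside; it points roughly along its own (-0.6, 0.8) direction. It lies roughly across the rail's direction between the jaws and slides and turns on the bed when pushed
- brush: a bystander: flat dust brush lying on the bench, about 190 mm long
- dental_pick: a bystander: thin double-ended steel dental pick lying on the bench, about 145 mm long, 6 mm thick
- vial: a bystander: white-capped specimen vial standing on the bench, 34 mm round, 68 mm high
Not all that is in view belongs to the job. What is shaped like the toe_bone but purple or red is not meant.

How it is judged:
By the outcome, as a careful person would: the job done as asked, in the order asked, and still so for the second after the job is handed in, with the robot touching nothing.
It also fails if it takes over 54 s, if anything falls off the work surface, if the arm or the gripper's body presses on something with over 40 N, if the wrist force passes 120 N, or if a joint passes its speed limit or range.

## Working session

There is one attempt and no reset: what is moved stays moved. The work goes in short steps, Python scripts to look and compute and a shell command to move; the robot and the scene stay as the last step left them, time stands still between calls to the robot, and variables do not carry over. Pictures are saved under pics/ and viewed, and the job is handed in when it is done.

```bash
ls; mkdir -p pics; python3 - <<'E'
from workcell import env
import cv2,numpy as np
s=env.get_state();print({k:np.round(v,4).tolist() for k,v in s.items()})
for n in("top","side","wrist"):
    m=env.camera_model(n);print(n,{k:np.round(v,4).tolist() for k,v in m.items()})
    cv2.imwrite(f"pics/{n}0.png",env.read_camera(n))
E
```

```text
pics
{'clock': 0.0, 'joint_pos': [0.9684, 0.314, 0.045, 1.3036, -0.0, 1.4312], 'qvel': [0.0003, 0.0007, -0.0019, 0.0016, -0.0011, -0.0002], 'tau': [0.0001, -48.0624, 29.8533, 0.0192, -0.0003, -0.0], 'tcp_pos': [0.2564, 0.5141, 0.2304], 'orientation': [-0.6877, 0.6889, -0.1624, 0.1619], 'wrist_force': [0.1975, -0.1526, -0.6073], 'ft_torque': [0.0153, -0.0207, 0.0347], 'finger_gap': 0.0855}
top {'fx': 426.6709, 'fy': 426.6709, 'cx': 320.2129, 'cy': 209.3005, 'distortion': [-0.1132, 0.0, 0.0, 0.0, 0.0], 'R': [[0.0251, -0.9996, 0.0133], [-0.9927, -0.0265, -0.1175], [0.1178, -0.0102, -0.993]], 't': [0.1267, 0.5952, 1.111]}
side {'fx': 460.7733, 'fy': 460.7733, 'cx': 309.4295, 'cy': 198.8953, 'distortion': [0.0144, 0.0, 0.0, 0.0, 0.0], 'R': [[0.9579, -0.2867, 0.0179], [-0.1675, -0.6083, -0.7758], [0.2333, 0.7401, -0.6307]], 't': [-0.4977, 0.258, 1.0531]}
wrist {'fx': 295.4914, 'fy': 295.4914, 'cx': 318.7209, 'cy': 198.2259, 'distortion': [0.017, 0.0, 0.0, 0.0, 0.0], 'mount': [[-0.0012, 0.9611, 0.2763, -0.0706], [-0.0009, -0.2764, 0.9611, -0.1428], [1.0, 0.0009, 0.0012, -0.0004], [0.0, 0.0, 0.0, 1.0]]}
```

View pics/top0.png

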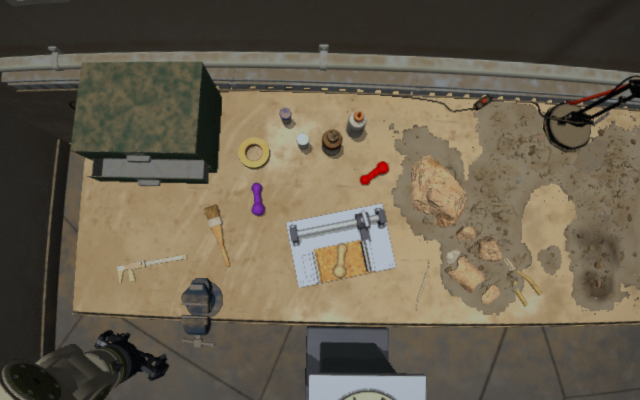

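View pics/side0.png

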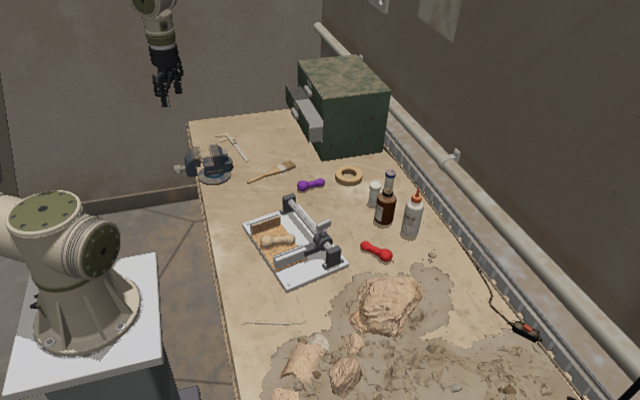

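View pics/wrist0.png

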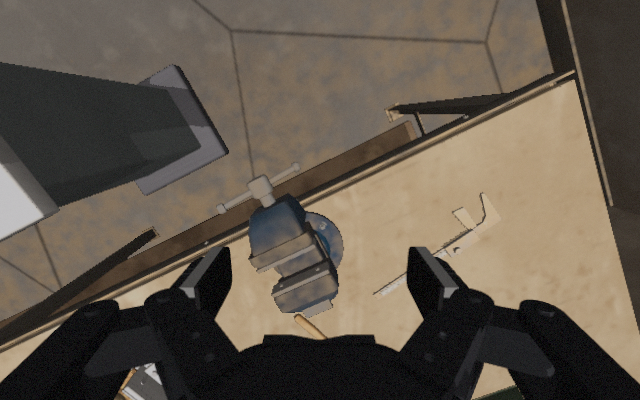

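```bash
python3 - <<'E'
import cv2
a=cv2.imread("pics/top0.png")[195:300,275:405];cv2.imwrite("pics/topz.png",cv2.resize(a,None,fx=6,fy=5.7,interpolation=cv2.INTER_CUBIC))
a=cv2.imread("pics/side0.png")[185:295,235:355];cv2.imwrite("pics/sidez.png",cv2.resize(a,None,fx=5.4,fy=5.4,interpolation=cv2.INTER_CUBIC))
E
```

```text
(no output)
```

View pics/topz.png

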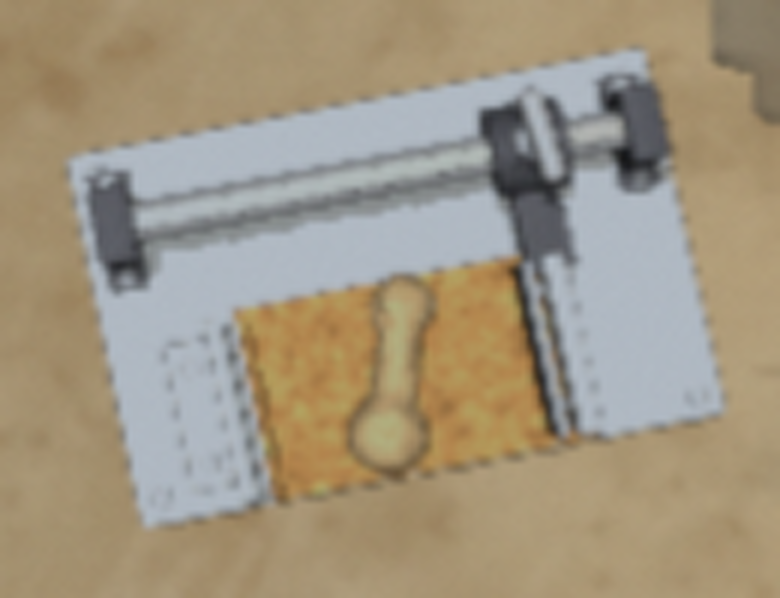

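View pics/sidez.png

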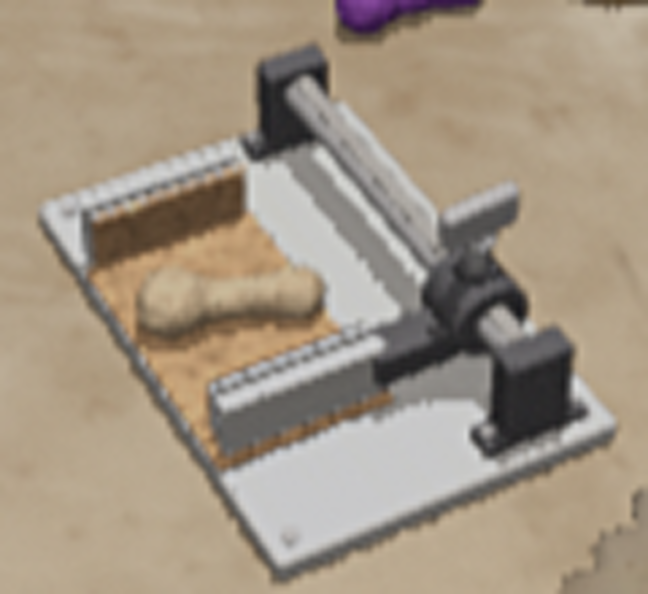

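```bash
cat > h.py <<'E'
from workcell import env
import cv2,numpy as np
from scipy.spatial.transform import Rotation as Ro
def ray(n,uv,st=None):
    m=env.camera_model(n);K=np.array([[m['fx'],0,m['cx']],[0,m['fy'],m['cy']],[0,0,1]])
    p=cv2.undistortPoints(np.array([[uv]],float),K,np.array(m['distortion']))[0,0]
    d=np.array([p[0],p[1],1.])
    if n=='wrist':
        R,t=tool(st);M=np.array(m['mount']);return R@M[:3,3]+t,R@M[:3,:3]@d
    R=np.array(m['R']);t=np.array(m['t']);return -R.T@t,R.T@d
def tool(st):
    q=st['orientation'];return Ro.from_quat([q[1],q[2],q[3],q[0]]).as_matrix(),np.array(st['tcp_pos'])
def onz(n,uv,z,st=None):
    o,d=ray(n,uv,st);return o+d*(z-o[2])/d[2]
def two(rs):
    A=0;b=0
    for o,d in rs:
        d=d/np.linalg.norm(d);P=np.eye(3)-np.outer(d,d);A=A+P;b=b+P@o
    return np.linalg.solve(A,b)
def proj(n,X,st=None):
    m=env.camera_model(n);K=np.array([[m['fx'],0,m['cx']],[0,m['fy'],m['cy']],[0,0,1]])
    if n=='wrist':
        R,t=tool(st);M=np.array(m['mount']);Xc=M[:3,:3].T@(R.T@(X-t)-M[:3,3]);
    else: Xc=np.array(m['R'])@X+m['t']
    return cv2.projectPoints(Xc.reshape(1,1,3),np.zeros(3),np.zeros(3),K,np.array(m['distortion']))[0][0,0]
E
cat > clampfit.py <<'E'
from h import *
T=lambda u,v:(275-.42+u/6,195-.42+v/5.7)
S=lambda u,v:(235-.4+u/5.4,185-.4+v/5.4)
# order: (+x,+y),(+x,-y),(-x,-y),(-x,+y)
ct=[onz('top',T(*p),.014) for p in [(70,158),(643,50),(722,410),(147,525)]]
cs={'B':onz('side',S(615,425),.014),'C':onz('side',S(280,570),.014),'D':onz('side',S(42,208),.014)}
print(np.round(ct,4));print({k:v.round(4) for k,v in cs.items()})
c=np.array(ct);print('sides',[np.linalg.norm(c[i]-c[(i+1)%4]).round(4) for i in range(4)])
O=c.mean(0);Y=(c[0]+c[3]-c[1]-c[2]);yaw=np.arctan2(-Y[0],Y[1]);X=(c[0]+c[1]-c[2]-c[3]);print(O,np.degrees(yaw),np.degrees(np.arctan2(X[1],X[0])))
R=np.array([[np.cos(yaw),-np.sin(yaw)],[np.sin(yaw),np.cos(yaw)]])
tc=lambda P:(R.T@(P[:2]-O[:2])*1000).round(1)
for nm,p,z in [('bar1',(533,92),.116),('bar2',(553,180),.116),('bone_top',(405,278),.035),('bone_bot',(390,470),.035),('bone_r',(430,430),.033),('bone_l',(348,430),.033),('fixface',(237,310),.05),('fixface2',(275,500),.05),('padtop',(525,265),.05),('padbot',(555,430),.05)]:
    P=onz('top',T(*p),z);print(nm,P.round(4),tc(P))
b=two([ray('top',T(543,136)),ray('side',S(480,210))]);print('bar tri',b.round(4),tc(b))
E
python3 clampfit.py
```

```text
[[ 0.556   0.2334  0.014 ]
 [ 0.6151 -0.0268  0.014 ]
 [ 0.4434 -0.0644  0.014 ]
 [ 0.3836  0.1933  0.014 ]]
{'B': array([ 0.6134, -0.0303,  0.014 ]), 'C': array([ 0.4411, -0.0714,  0.014 ]), 'D': array([0.3829, 0.1906, 0.014 ])}
sides [np.float64(0.2668), np.float64(0.1757), np.float64(0.2646), np.float64(0.1771)]
[0.49951521 0.08388669 0.014     ] 12.930145879960627 12.731830365316355
bar1 [0.5813 0.035  0.116 ] [ 68.8 -65.9]
bar2 [0.5429 0.0262 0.116 ] [ 29.4 -65.9]
bone_top [0.5019 0.0816 0.035 ] [ 1.8 -2.7]
bone_bot [0.4128 0.0864 0.035 ] [-84.   21.9]
bone_r [0.4316 0.069  0.033 ] [-69.5   0.7]
bone_l [0.4308 0.1053 0.033 ] [-62.2  36.2]
fixface [0.4848 0.1557 0.05  ] [ 1.7 73.3]
fixface2 [0.3986 0.1369 0.05  ] [-86.5  74.3]
padtop [0.5086 0.03   0.05  ] [ -3.2 -54.6]
padbot [0.4332 0.0157 0.05  ] [-79.9 -51.7]
bar tri [0.5627 0.0298 0.1093] [ 49.5 -66.8]
```

```bash
cat > go.py <<'E'
from h import *
import sys
s=env.get_state();R,t=tool(s)
print('R',R.round(3).tolist(),'t',t.round(4),'j',np.round(s['joint_pos'],3),'clk',s['clock'])
print('F',np.round(s['wrist_force'],2),'M',np.round(s['ft_torque'],3),'gap',round(s['finger_gap'],4))
z=R[:,2];print('toolz yaw',np.degrees(np.arctan2(z[1],z[0])).round(2),'tool x yaw',np.degrees(np.arctan2(R[1,0],R[0,0])).round(2))
if len(sys.argv)>3:
    d=np.array(sys.argv[1:4],float)-t;print('shift tool mm',(R.T@d*1000).round(1))
E
python3 go.py 0.5627 0.0298 0.2
```

```text
R [[0.895, -0.001, 0.446], [-0.446, -0.001, 0.895], [-0.0, -1.0, -0.001]] t [0.2565 0.5142 0.2306] j [0.968 0.314 0.045 1.304 0.    1.431] clk 0.15
F [-0.8   0.43 -0.08] M [ 0.023 -0.013 -0.021] gap 0.0852
toolz yaw 63.48 tool x yaw -26.52
shift tool mm [ 490.3   30.9 -296.7]
```

```bash
python3 -m inch '[[[35,0,-21,-3],[75,0,-45,-6],[115,0,-70,-9],[155,0,-94,-12],[195,0,-118,-15],[235,0,-142,-18],[275,0,-166,-21],[315,0,-191,-24],[355,0,-215,-27],[390,0,-236,-30]]]' 60 30; python3 go.py 0.5627 0.0298 0.2
```

```text
clock: 1.15
tcp_pos: [0.5011, 0.1271, 0.2311]
orientation: [-0.707, 0.707, 0.022, -0.022]
wrist_force: [0.0, 0.5, -0.2]
finger_gap: 0.0603
R [[0.998, 0.0, -0.062], [0.062, -0.0, 0.998], [0.0, -1.0, -0.0]] t [0.5011 0.1271 0.2311] j [ 0.093  0.201 -0.103  1.267 -0.     0.031] clk 1.15
F [ 0.05  0.5  -0.23] M [0.048 0.011 0.016] gap 0.0603
toolz yaw 93.55 tool x yaw 3.55
shift tool mm [  55.4   31.1 -100.9]
```

```bash
python3 -m inch '[[[18,0,-35,-3],[36,0,-70,-6],[55,5,-101,-9.3],[55,5,-101,-9.3],[55,5,-101,-9.3]]]'; python3 go.py 0.5627 0.0298 0.2;  python3 - <<'E'
from h import *
cv2.imwrite("pics/w1.png",env.read_camera('wrist'))
E
```

```text
clock: 1.65
tcp_pos: [0.5611, 0.0312, 0.2255]
orientation: [0.703, -0.703, -0.077, 0.079]
wrist_force: [-0.6, 0.0, 0.7]
finger_gap: 0.0603
R [[0.976, -0.002, -0.219], [0.219, 0.001, 0.976], [-0.002, -1.0, 0.001]] t [0.5611 0.0312 0.2255] j [-8.800e-02  2.910e-01  1.000e-03  1.283e+00  0.000e+00 -3.080e-01] clk 1.65
F [-0.64  0.02  0.67] M [0.022 0.005 0.028] gap 0.0603
toolz yaw 102.65 tool x yaw 12.65
shift tool mm [ 1.3 25.5 -1.7]
```

View pics/w1.png

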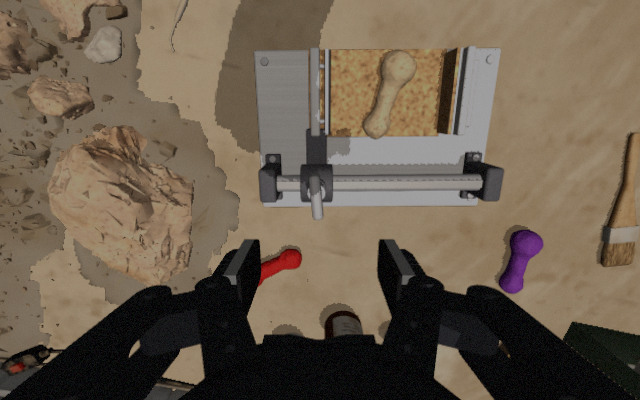

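```bash
python3 - <<'E'
import cv2
a=cv2.imread("pics/w1.png")
cv2.imwrite("pics/w1a.png",cv2.resize(a[120:230,250:370],None,fx=5,fy=5,interpolation=cv2.INTER_CUBIC))
cv2.imwrite("pics/w1b.png",cv2.resize(a[35:155,300:510],None,fx=3.8,fy=3.8,interpolation=cv2.INTER_CUBIC))
E
```

```text
(no output)
```

View pics/w1a.png

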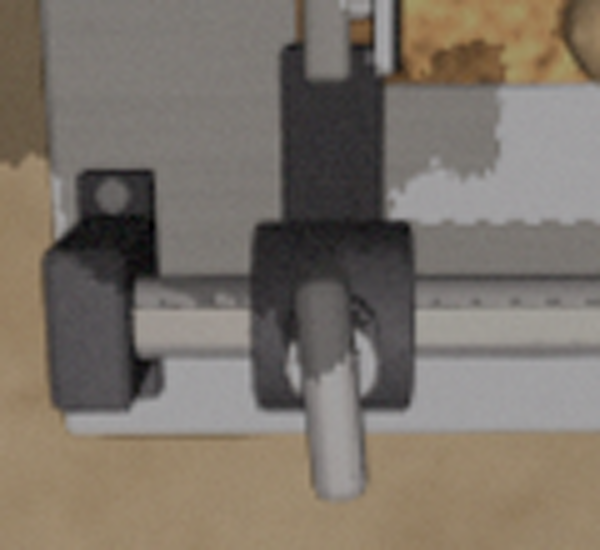

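View pics/w1b.png

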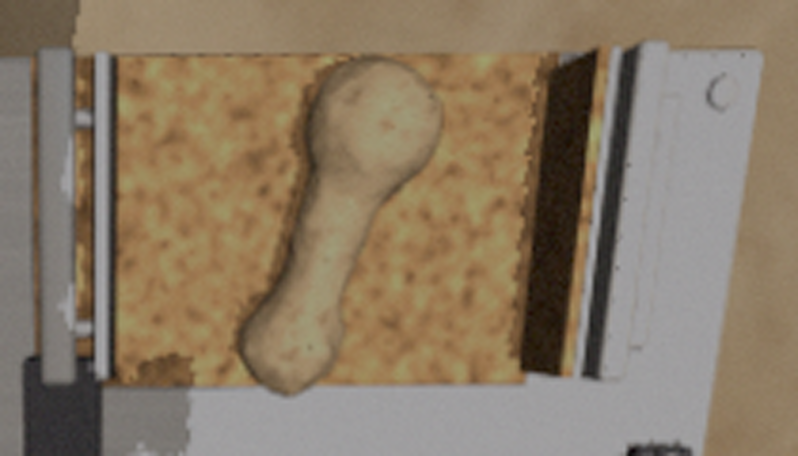

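```bash
python3 - <<'E'
from h import *
s=env.get_state();R,t=tool(s)
O=np.array([.4995,.0839]);yaw=np.radians(12.83);C=np.array([[np.cos(yaw),-np.sin(yaw)],[np.sin(yaw),np.cos(yaw)]])
tc=lambda P:(C.T@(P[:2]-O)*1000).round(1)
A=lambda u,v:(250-.4+u/5,120-.4+v/5)
B=lambda u,v:(300-.37+u/3.8,35-.37+v/3.8)
ps={}
for n,p,z in [('e1',A(322,282),.116),('e2',A(341,490),.116),('collL',A(253,320),.06),('collR',A(413,320),.06),('padtop',B(112,55),.05),('padbot',B(112,378),.05),('fixbackfront',B(640,45),.052),('fixbackfront2',B(607,378),.052),('facetop',B(610,47),.05),('facebot',B(575,377),.05),('boneL',B(308,130),.033),('boneR',B(440,120),.033),('bonetop',B(375,57),.033),('boneBL',B(240,345),.03),('boneBR',B(343,330),.03),('bonebot',B(285,395),.03),('platecorner',B(762,50),.014)]:
    P=onz('wrist',p,z,s);ps[n]=P;print(n,P.round(4),tc(P))
d=ps['e2']-ps['e1'];print('bar yaw',np.degrees(np.arctan2(d[1],d[0])),'len',np.linalg.norm(d),'mid',(ps['e1']+ps['e2'])/2)
print('px bar in wrist of top estimate',proj('wrist',np.array([.5627,.0298,.116]),s))
E
```

```text
e1 [0.5438 0.0243 0.116 ] [ 29.9 -67.9]
e2 [0.5805 0.036  0.116 ] [ 68.3 -64.7]
collL [0.5666 0.0134 0.06  ] [ 49.8 -83.6]
collR [0.559  0.0469 0.06  ] [ 49.8 -49.3]
padtop [0.4309 0.0134 0.05  ] [-82.5 -53.5]
padbot [0.5098 0.0321 0.05  ] [ -1.4 -52.8]
fixbackfront [0.3999 0.1437 0.052 ] [-83.8  80.4]
fixbackfront2 [0.4798 0.1649 0.052 ] [-1.2 83.4]
facetop [0.4014 0.1372 0.05  ] [-83.8  73.8]
facebot [0.4814 0.1572 0.05  ] [-1.4 75.4]
boneL [0.4339 0.0702 0.033 ] [-67.    1.2]
boneR [0.4236 0.1048 0.033 ] [-69.3  37.2]
bonetop [0.4125 0.0828 0.033 ] [-85.   18.2]
boneBL [0.4935 0.0675 0.03  ] [ -9.5 -14.7]
boneBR [0.4828 0.0956 0.03  ] [-13.7  15.2]
bonebot [0.5044 0.0843 0.03  ] [ 4.9 -0.7]
platecorner [0.3827 0.1931 0.014 ] [-89.6 132.4]
bar yaw 17.674660283695452 len 0.03854667562596686 mid [0.56212432 0.03014881 0.116     ]
px bar in wrist of top estimate [315.41403361 197.74358192]
```

```bash
python3 -m inch '[[[1,30,-1,-5],[1,60,-1,-5],[1,90,-1,-5],[1,110,-1,-5],[1,125,-1,-5],[1,132,-1,-5],[1,132,-1,-5],[1,132,-1,-5]]]'; python3 go.py 0.562 0.030 0.092
```

```text
clock: 2.5
tcp_pos: [0.5629, 0.0317, 0.0952]
orientation: [-0.699, 0.699, 0.11, -0.109]
wrist_force: [0.7, -0.6, 0.4]
finger_gap: 0.0599
R [[0.952, 0.001, -0.306], [0.306, 0.0, 0.952], [0.001, -1.0, -0.0]] t [0.5629 0.0317 0.0952] j [-0.086  0.367 -0.222  0.981  0.    -0.398] clk 2.5
F [ 0.7  -0.62  0.36] M [-0.051  0.028 -0.047] gap 0.0599
toolz yaw 107.84 tool x yaw 17.84
shift tool mm [-1.3  3.2 -1.3]
```

```bash
python3 -m inch '[[[-1,2,-1,0],[-1,2,-1,0]]]'; python3 - <<'E'
from h import *
a=env.read_camera('wrist');cv2.imwrite("pics/w2.png",a)
E
```

```text
clock: 2.7
tcp_pos: [0.5623, 0.0297, 0.093]
orientation: [-0.699, 0.699, 0.11, -0.109]
wrist_force: [-0.3, -0.1, -0.1]
finger_gap: 0.0598
```

View pics/w2.png

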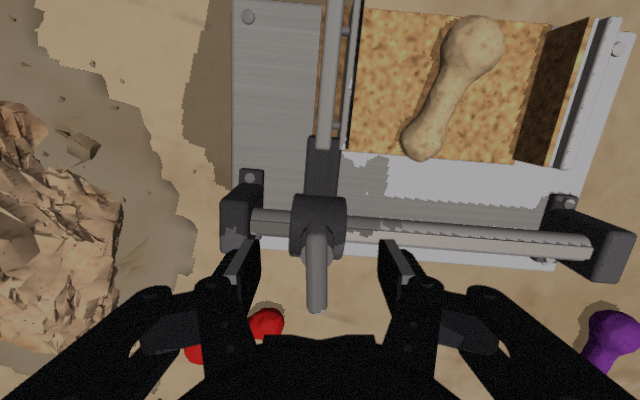

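```bash
python3 -m inch '[[[0,0,0,0],[0,0,0,0],[0,0,0,0],[0,0,0,0],[0,0,0,0],[0,0,0,0],[0,0,0,0],[0,0,0,0]]]' 0 60; python3 go.py
```

```text
clock: 3.55
tcp_pos: [0.5624, 0.029, 0.0928]
orientation: [-0.698, 0.699, 0.109, -0.109]
wrist_force: [-1.1, -5.4, 4.4]
finger_gap: 0.0124
R [[0.952, 0.001, -0.305], [0.305, -0.001, 0.952], [0.001, -1.0, -0.002]] t [0.5624 0.029  0.0928] j [-0.09   0.368 -0.227  0.975 -0.001 -0.4  ] clk 3.55
F [-1.12 -5.43  4.38] M [-1.187  0.006 -0.027] gap 0.0124
toolz yaw 107.75 tool x yaw 17.75
```

```bash
python3 -m inch '[[[0,0,-0.7,0],[0,0,-0.7,0],[0,0,-0.7,0]]]'; python3 go.py
```

```text
clock: 3.85
tcp_pos: [0.5625, 0.0289, 0.0927]
orientation: [-0.698, 0.699, 0.109, -0.109]
wrist_force: [-1.8, -5.2, 5.8]
finger_gap: 0.0119
R [[0.952, 0.001, -0.305], [0.305, -0.0, 0.952], [0.001, -1.0, -0.001]] t [0.5625 0.0289 0.0927] j [-0.091  0.369 -0.226  0.975 -0.    -0.401] clk 3.85
F [-1.82 -5.17  5.82] M [-0.892  0.044 -0.021] gap 0.0119
toolz yaw 107.77 tool x yaw 17.77
```

```bash
python3 -m inch '[[[0,-0.2,-0.5,-5],[0,-0.4,-0.5,-10],[0,-0.6,-0.5,-15],[0,-0.7,-0.5,-20],[0,-0.7,-0.5,-20]]]'; python3 go.py
```

```text
clock: 4.35
tcp_pos: [0.5627, 0.0283, 0.0933]
orientation: [-0.669, 0.669, 0.229, -0.229]
wrist_force: [1.2, -4.6, 4.5]
finger_gap: 0.0124
R [[0.79, 0.001, -0.613], [0.613, -0.001, 0.79], [0.0, -1.0, -0.001]] t [0.5627 0.0283 0.0933] j [-0.092  0.368 -0.225  0.976 -0.    -0.751] clk 4.35
F [ 1.15 -4.64  4.46] M [-1.056 -0.075  0.057] gap 0.0124
toolz yaw 127.79 tool x yaw 37.79
```

```bash
python3 -m inch '[[[0,-0.3,0,-8],[0,-0.6,0,-16],[0,-0.9,0,-24],[0,-1.1,0,-32],[0,-1.4,0,-40],[0,-1.7,0,-48],[0,-2,0,-56],[0,-2.3,0,-64],[0,-2.6,0,-72],[0,-2.6,0,-75]]]'; python3 go.py;python3 - <<'E'
from h import *
a=env.read_camera('wrist');cv2.imwrite("pics/w3.png",a)
E
```

```text
clock: 5.35
tcp_pos: [0.5642, 0.0294, 0.0958]
orientation: [-0.39, 0.392, 0.591, -0.588]
wrist_force: [5.0, -0.9, 1.0]
finger_gap: 0.0123
R [[-0.389, 0.004, -0.921], [0.921, 0.002, -0.389], [0.0, -1.0, -0.004]] t [0.5642 0.0294 0.0958] j [-9.100e-02  3.670e-01 -2.210e-01  9.800e-01  2.000e-03 -2.062e+00] clk 5.35
F [ 5.05 -0.92  0.99] M [-0.304 -0.959 -0.071] gap 0.0123
toolz yaw -157.1 tool x yaw 112.9
```

View pics/w3.png

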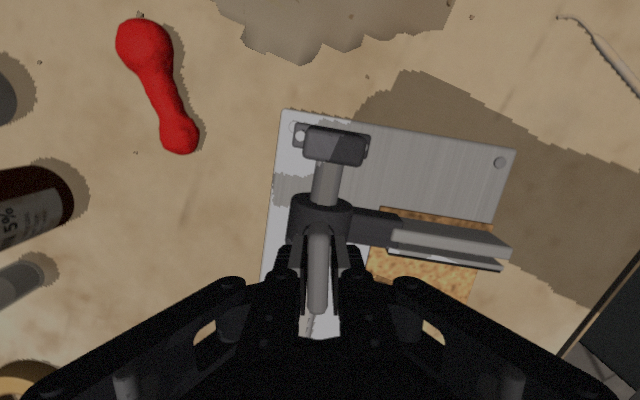

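```bash
python3 -m inch '[[[3,0,-0.5,0],[6,0,-1,0],[10,0,-1.8,0],[14,0,-2.5,0],[18,0,-3.2,0],[22,0,-3.9,0],[26,0,-4.6,0],[30,0,-5.3,0],[32,0,-5.7,0],[32,0,-5.7,0]]]'; python3 go.py;python3 - <<'E'
from h import *
a=env.read_camera('top')[195:300,275:405];cv2.imwrite("pics/t4.png",cv2.resize(a,None,fx=6,fy=5.7,interpolation=cv2.INTER_CUBIC))
E
```

```text
clock: 6.4
tcp_pos: [0.5568, 0.0615, 0.0958]
orientation: [-0.391, 0.392, 0.59, -0.587]
wrist_force: [4.8, 0.9, 1.0]
finger_gap: 0.012
R [[-0.386, 0.003, -0.923], [0.923, 0.002, -0.386], [0.001, -1.0, -0.004]] t [0.5568 0.0615 0.0958] j [-3.400e-02  3.590e-01 -2.330e-01  9.760e-01  2.000e-03 -2.001e+00] clk 6.4
F [4.78 0.95 1.02] M [ 0.032 -1.067 -0.073] gap 0.012
toolz yaw -157.31 tool x yaw 112.69
```

View pics/t4.png

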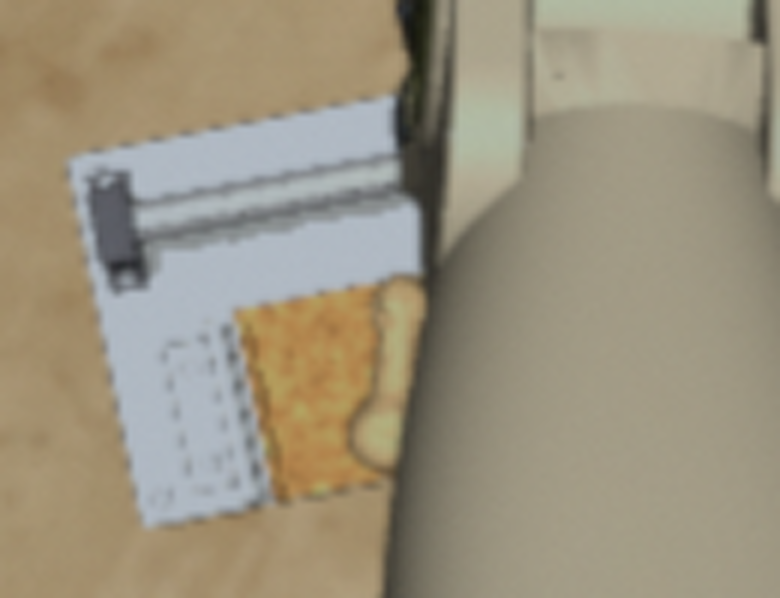

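```bash
python3 - <<'E'
from h import *
a=env.read_camera('side')[165:305,215:375];b=env.read_camera('wrist')
cv2.imwrite("pics/s4.png",np.hstack([cv2.resize(a,(480,420),interpolation=cv2.INTER_CUBIC),cv2.resize(b[100:340,180:500],(320,240)).repeat(1,0) if 0 else cv2.copyMakeBorder(b[100:340,180:500],0,180,0,0,0)]))
E
```

```text
(no output)
```

View pics/s4.png

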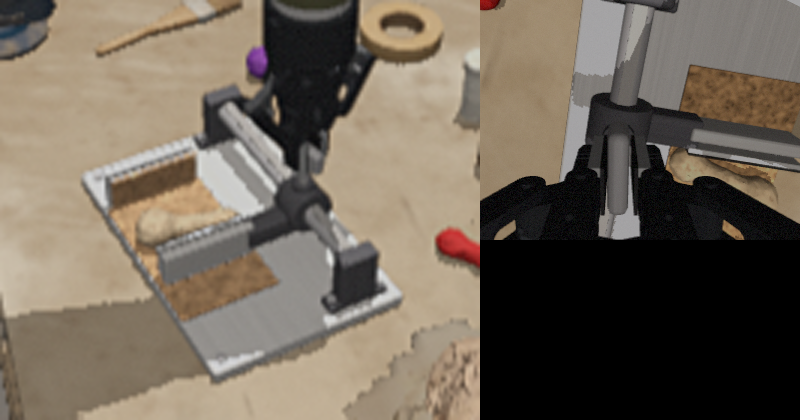

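```bash
python3 -m inch '[[[3,0,-0.5,0],[6,0,-1,0],[9,0,-1.6,0],[12,0,-2.1,0],[15,0,-2.6,0],[18,0,-3.1,0],[21,0,-3.6,0],[24,0,-4.2,0],[27,0,-4.7,0],[30,0,-5.2,0]]]'; python3 go.py;python3 - <<'E'
from h import *
a=env.read_camera('side')[165:305,215:375];b=env.read_camera('wrist')
cv2.imwrite("pics/s5.png",np.hstack([cv2.resize(a,(480,420),interpolation=cv2.INTER_CUBIC),cv2.copyMakeBorder(b[100:340,180:500],0,180,0,0,0)]))
E
```

```text
clock: 7.55
tcp_pos: [0.5501, 0.0905, 0.0958]
orientation: [-0.391, 0.393, 0.589, -0.588]
wrist_force: [5.6, -2.7, 0.2]
finger_gap: 0.0123
R [[-0.385, 0.003, -0.923], [0.923, 0.001, -0.385], [-0.0, -1.0, -0.003]] t [0.5501 0.0905 0.0958] j [ 1.900e-02  3.540e-01 -2.400e-01  9.740e-01  1.000e-03 -1.947e+00] clk 7.55
F [ 5.6  -2.68  0.24] M [-0.425 -1.173 -0.069] gap 0.0123
toolz yaw -157.35 tool x yaw 112.65
```

View pics/s5.png

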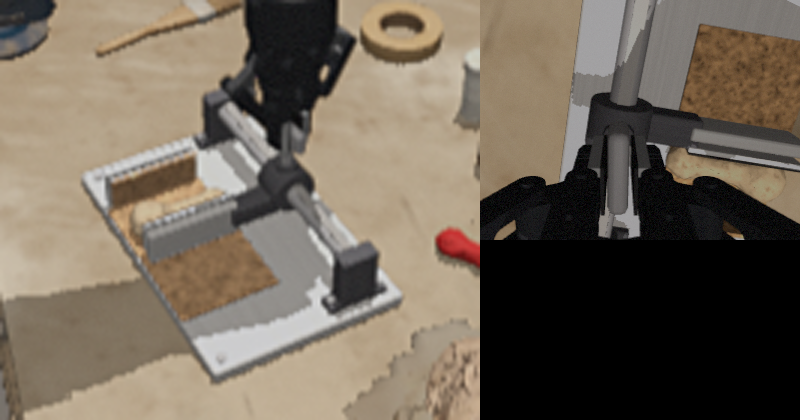

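```bash
cat > f.py <<'E'
from h import *
s=env.get_state();R,t=tool(s);yaw=np.radians(12.83);Y=np.array([-np.sin(yaw),np.cos(yaw),0]);X=np.array([np.cos(yaw),np.sin(yaw),0])
d=t-np.array([.4995,.0839,0])
print('clk',round(s['clock'],2),'clampXY',(d@X*1000).round(2),(d@Y*1000).round(2),'z',t[2].round(4),'FY',(np.array(s['wrist_force'])@Y).round(2),'FX',(np.array(s['wrist_force'])@X).round(2),'Fz',round(s['wrist_force'][2],2),'M',np.round(s['ft_torque'],3),'gap',s['finger_gap'],'tyaw',np.degrees(np.arctan2(R[1,0],R[0,0])).round(2))
E
python3 f.py
python3 -m inch '[[[2,0,-0.4,0],[4,0,-0.7,0],[6,0,-1,0],[8,0,-1.4,0]]]' >/dev/null; python3 f.py
```

```text
clk 7.65 clampXY 50.81 -4.27 z 0.0958 FY -1.55 FX 5.52 Fz -0.82 M [-0.041 -1.082  0.002] gap 0.011960167978793982 tyaw 112.68
clk 8.05 clampXY 50.78 3.33 z 0.0958 FY -3.22 FX 5.35 Fz -0.5 M [-0.42  -1.176 -0.057] gap 0.011919855222610984 tyaw 112.65
```

```bash

python3 -m inch '[[[2,0,-0.4,0],[4,0,-0.7,0]]]' >/dev/null; python3 f.py
python3 -m inch '[[[2,0,-0.4,0],[4,0,-0.7,0]]]' >/dev/null; python3 f.py; python3 - <<'E'
from h import *
a=env.read_camera('side')[165:305,215:375];b=env.read_camera('wrist')
cv2.imwrite("pics/s6.png",np.hstack([cv2.resize(a,(480,420),interpolation=cv2.INTER_CUBIC),cv2.copyMakeBorder(b[100:340,180:500],0,180,0,0,0)]))
E
```

```text
clk 8.25 clampXY 50.78 7.38 z 0.0958 FY -3.2 FX 5.48 Fz -0.56 M [-0.338 -1.194 -0.035] gap 0.012341283913508427 tyaw 112.65
clk 8.45 clampXY 50.75 11.45 z 0.0958 FY -2.89 FX 5.13 Fz 0.18 M [-0.313 -1.179 -0.086] gap 0.012152043689697984 tyaw 112.64
```

View pics/s6.png

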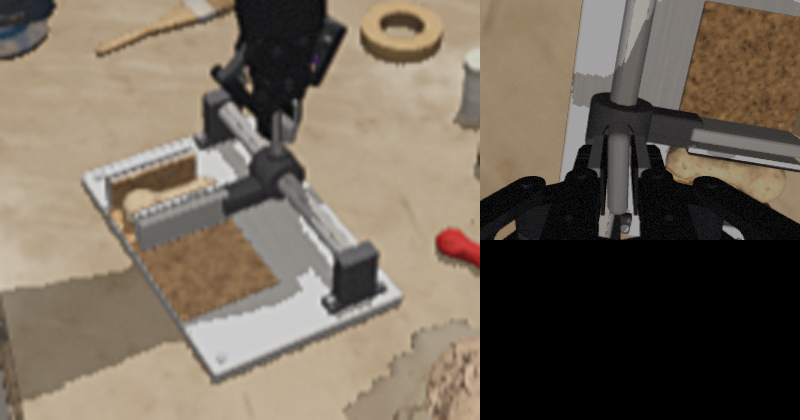

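```bash

python3 -m inch '[[[1.5,0,-0.3,0],[3,0,-0.5,0]]]' >/dev/null; python3 f.py
python3 -m inch '[[[1.5,0,-0.3,0],[3,0,-0.5,0]]]' >/dev/null; python3 f.py
```

```text
clk 8.75 clampXY 50.75 14.45 z 0.0958 FY -3.09 FX 4.95 Fz -0.19 M [-0.391 -1.177 -0.022] gap 0.012236529502964524 tyaw 112.64
clk 8.95 clampXY 50.71 17.52 z 0.0958 FY -2.08 FX 5.61 Fz -0.55 M [-0.372 -1.203 -0.017] gap 0.012306301538736408 tyaw 112.64
```

```bash

python3 -m inch '[[[1,0,-0.2,0],[2,0,-0.3,0]]]' >/dev/null; python3 f.py
```

```text
clk 9.15 clampXY 50.71 19.43 z 0.0958 FY -3.2 FX 6.68 Fz -1.05 M [-0.542 -1.281 -0.04 ] gap 0.012017052142862568 tyaw 112.64
```

```bash

python3 -m inch '[[[0.5,0,-0.1,0],[1,0,-0.2,0]]]' >/dev/null; python3 f.py
python3 - <<'E'
from h import *
a=env.read_camera('side')[165:305,215:375];b=env.read_camera('wrist')
cv2.imwrite("pics/s7.png",np.hstack([cv2.resize(a,(480,420),interpolation=cv2.INTER_CUBIC),cv2.copyMakeBorder(b[100:340,180:500],0,180,0,0,0)]))
E
python3 f.py
```

```text
clk 9.35 clampXY 50.72 20.22 z 0.0958 FY -4.25 FX 3.89 Fz -0.38 M [-0.673 -1.228 -0.024] gap 0.012286365016376574 tyaw 112.63
clk 9.45 clampXY 50.75 20.23 z 0.0958 FY -4.13 FX 5.11 Fz -0.01 M [-0.543 -1.228 -0.024] gap 0.012115909187919183 tyaw 112.64
```

View pics/s7.png

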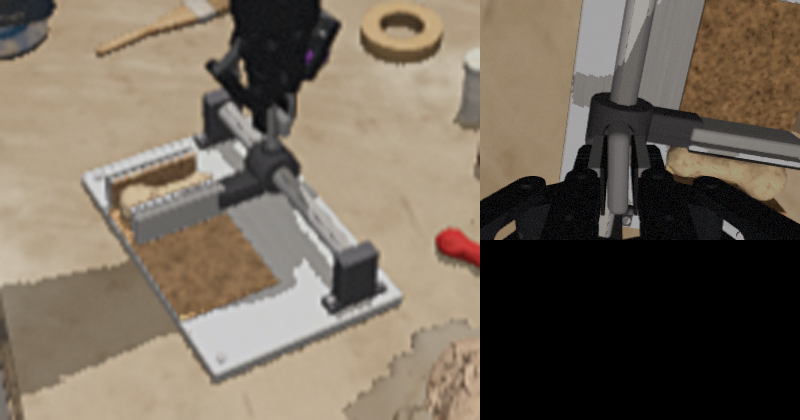

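```bash

python3 -m inch '[[[0.5,0,-0.1,0],[1,0,-0.2,0],[1,0,-0.2,0]]]' >/dev/null; python3 f.py
python3 - <<'E'
from h import *
import time
b=env.read_camera('wrist');cv2.imwrite("pics/w8.png",cv2.resize(b[190:320,320:500],None,fx=4,fy=4,interpolation=cv2.INTER_CUBIC))
E
python3 f.py
```

```text
clk 9.75 clampXY 50.74 21.01 z 0.0958 FY -5.41 FX 4.68 Fz -0.6 M [-0.751 -1.225  0.017] gap 0.012371117595192622 tyaw 112.62
clk 9.8 clampXY 50.67 21.01 z 0.0957 FY -4.68 FX 4.63 Fz -0.5 M [-0.76  -1.237 -0.071] gap 0.0118884184581884 tyaw 112.62
```

View pics/w8.png

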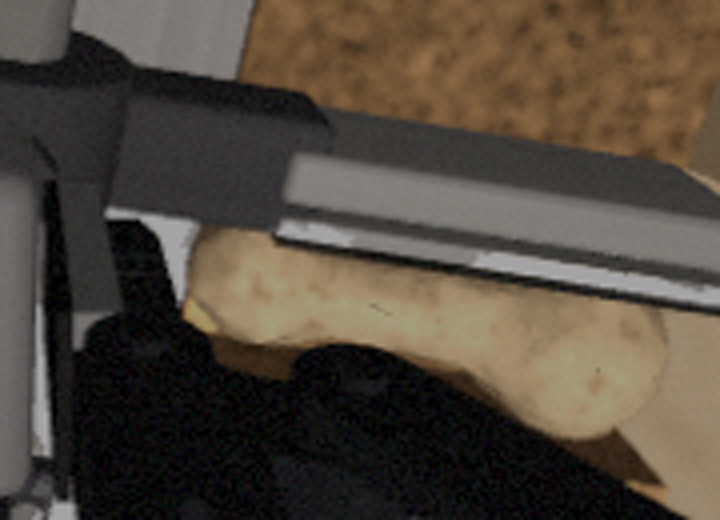

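```bash

python3 -m inch '[[[0.3,0,-1,0],[0.3,0,-1,0],[0.3,0,-1,0]]]' >/dev/null; python3 f.py
python3 -m inch '[[[0,0,0,0]]]' >/dev/null; python3 f.py
```

```text
clk 10.1 clampXY 50.9 21.41 z 0.0957 FY -5.18 FX 3.97 Fz 1.21 M [-0.902 -0.899 -0.078] gap 0.012152572705874028 tyaw 112.61
clk 10.2 clampXY 50.9 21.42 z 0.0957 FY -5.44 FX 2.96 Fz 1.52 M [-0.911 -0.883 -0.075] gap 0.012283336504697352 tyaw 112.62
```

```bash

python3 -m inch '[[[-0.3,0,-1,0],[-0.4,0,-2,0],[-0.4,0,-2,0],[-0.4,0,-2,0]]]' >/dev/null; python3 f.py
```

```text
clk 10.6 clampXY 51.28 21.51 z 0.0956 FY -4.7 FX -1.14 Fz 4.36 M [-1.171 -0.017 -0.048] gap 0.01208266496715393 tyaw 112.66
```

```bash

python3 -m inch '[[[0,0.3,0,8],[0,0.6,0,16],[0,0.8,0,24],[0,1.1,0,32],[0,1.1,0,32]]]' >/dev/null; python3 f.py
```

```text
clk 11.1 clampXY 50.4 21.67 z 0.0944 FY -5.46 FX -2.59 Fz 6.54 M [-1.211  0.445 -0.018] gap 0.012492671315267365 tyaw 80.49
```

```bash

python3 -m inch '[[[0,0.3,0,8],[0,0.6,0,16],[0,0.8,0,24],[0,1.1,0,32],[0,1.4,0,40],[0,1.6,0,48],[0,1.9,0,55],[0,1.9,0,55]]]' >/dev/null; python3 f.py
```

```text
clk 11.9 clampXY 49.46 22.78 z 0.0928 FY -1.33 FX -5.8 Fz 9.73 M [-0.65   1.172  0.047] gap 0.011965413779559394 tyaw 25.56
```

```bash

python3 -m inch '[[[0,-0.3,0,4],[0,-0.3,0,8],[0,-0.3,0,8]]]' 0 90 >/dev/null; python3 f.py
python3 -m inch '[[[0,0,0,4],[0,0,0,4]]]' >/dev/null; python3 f.py
```

```text
clk 12.2 clampXY 49.36 22.99 z 0.0928 FY -0.89 FX -6.11 Fz 8.79 M [-0.521  1.108  0.02 ] gap 0.010160243424153252 tyaw 17.63
clk 12.4 clampXY 49.32 23.11 z 0.0927 FY -1.0 FX -5.26 Fz 7.78 M [-0.453  1.086 -0.03 ] gap 0.010043437757397744 tyaw 13.64
```

```bash

python3 -m inch '[[[0,0.1,0,5],[0,0.2,0,5]]]' >/dev/null; python3 f.py
python3 -m inch '[[[0,0.1,0,5],[0,0.2,0,5]]]' >/dev/null; python3 f.py
python3 - <<'E'
from h import *
b=env.read_camera('wrist');cv2.imwrite("pics/w9.png",b)
E
```

```text
clk 12.6 clampXY 49.34 23.29 z 0.0926 FY -0.7 FX -5.05 Fz 10.2 M [-0.326  1.124  0.183] gap 0.01021785070739639 tyaw 8.66
clk 12.8 clampXY 49.42 23.43 z 0.0926 FY 0.11 FX -5.47 Fz 10.7 M [-0.297  1.337  0.779] gap 0.010340044113391846 tyaw 3.75
```

View pics/w9.png

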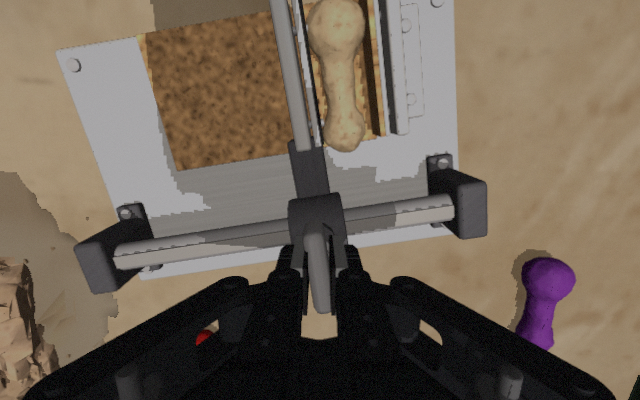

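```bash

python3 -m inch '[[[0,-0.2,0,3],[0,-0.2,0,3],[0,-0.2,0,3]]]' >/dev/null; python3 f.py
```

```text
clk 13.15 clampXY 49.41 23.52 z 0.0926 FY 0.05 FX -5.56 Fz 8.9 M [-0.383  1.123  1.349] gap 0.009661336439098688 tyaw 0.92
```

```bash

python3 -m inch '[[[0,0,0,0],[0,0,0,0],[0,0,0,0],[0,0,0,0],[0,0,0,0],[0,0,0,0]]]' 60 >/dev/null; python3 f.py
python3 -m inch '[[[0,-20,0,0],[0,-50,0,0],[0,-90,0,0],[0,-130,0,0],[0,-132,0,0],[0,-132,0,0],[0,-132,0,0]]]' >/dev/null; python3 f.py
python3 - <<'E'
from h import *
b=env.read_camera('wrist');cv2.imwrite("pics/w10.png",b)
cv2.imwrite("pics/w10z.png",cv2.resize(b[20:220,200:460],None,fx=3,fy=3,interpolation=cv2.INTER_CUBIC))
E
```

```text
clk 13.75 clampXY 51.88 21.97 z 0.0926 FY -0.17 FX -0.41 Fz 0.13 M [-0.015  0.01   0.022] gap 0.06020096163572578 tyaw 0.77
clk 14.45 clampXY 51.32 21.99 z 0.2236 FY 0.28 FX 0.02 Fz -0.08 M [0.002 0.036 0.01 ] gap 0.06026175326409849 tyaw 0.78
```

View pics/w10z.png

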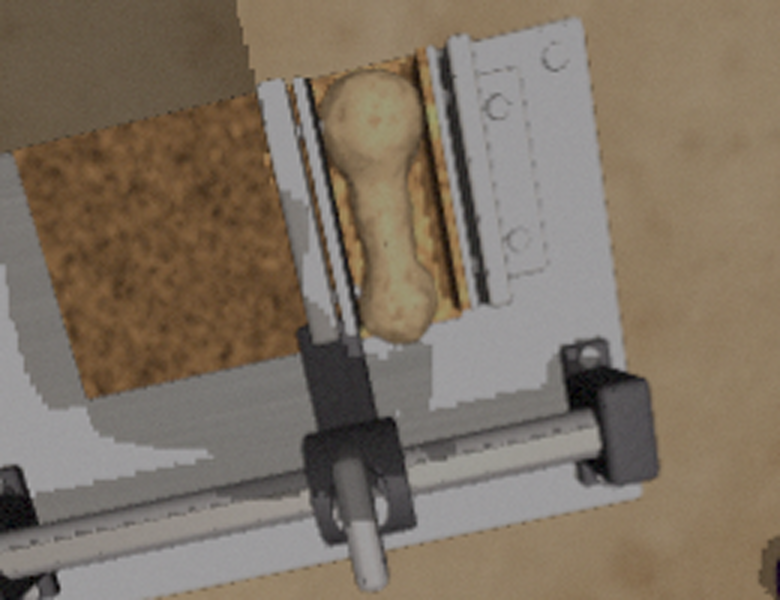

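```bash
python3 - <<'E'
from h import *
b=cv2.imread("pics/w10.png")
cv2.imwrite("pics/w10a.png",cv2.resize(b[40:140,280:370],None,fx=6,fy=6,interpolation=cv2.INTER_CUBIC))
b=cv2.imread("pics/w1.png")
cv2.imwrite("pics/w1c.png",cv2.resize(b[40:145,305:340],None,fx=5.5,fy=5.5,interpolation=cv2.INTER_CUBIC))
E
```

```text
(no output)
```

View pics/w10a.png

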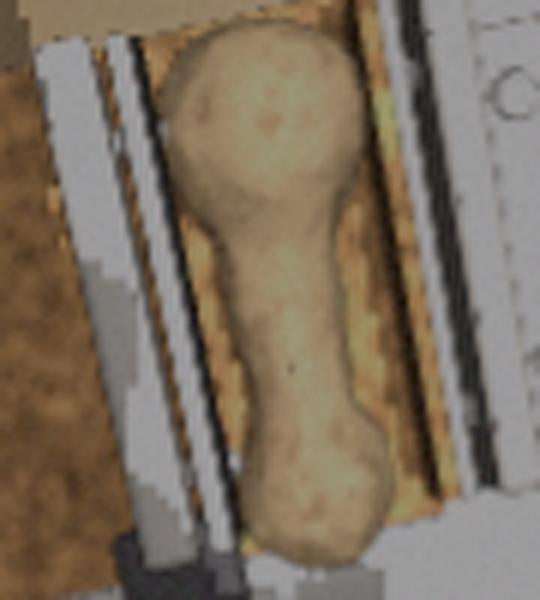

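View pics/w1c.png

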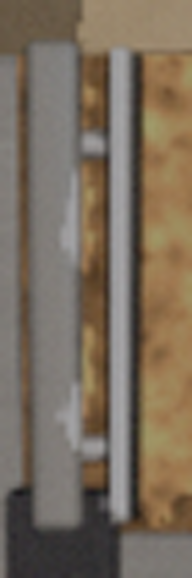

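```bash
python3 - <<'E'
from h import *
b=cv2.imread("pics/w10.png");a=cv2.imread("pics/w1.png")
for r in (70,85,100,115): print('now',r,list(zip(range(285,322),b[r,285:322].tolist())) if 0 else [int(v) for v in b[r,285:322].astype(int).sum(1)//3], [int(v) for v in (b[r,285:322,2].astype(int)-b[r,285:322,0])])
for r in (75,95): print('w1',r,[int(v) for v in a[r,305:335].astype(int).sum(1)//3])
s=env.get_state()
O=np.array([.4995,.0839]);yaw=np.radians(12.83);C=np.array([[np.cos(yaw),-np.sin(yaw)],[np.sin(yaw),np.cos(yaw)]])
tc=lambda P:(C.T@(P[:2]-O)*1000).round(1)
A=lambda u,v:(280-.42+u/6,40-.42+v/6)
for n,p,z in [('bpfront',A(150,300),.05),('padback',A(163,300),.05),('padface',A(200,300),.047),('padface top',A(130,40),.047),('padface bot',A(240,550),.047),('wideL',A(165,140),.033),('wideR',A(367,100),.033),('narL',A(243,500),.03),('narR',A(392,460),.03),('facetop',A(375,0),.047),('facebot',A(457,490),.047),('facefoot',A(357,20),.018),('facefoot2',A(435,495),.018)]:
    P=onz('wrist',p,z,s);print(n,tc(P))
E
```

```text
now 70 [79, 79, 70, 72, 57, 136, 153, 154, 154, 155, 154, 154, 154, 155, 128, 74, 78, 109, 151, 153, 153, 77, 28, 37, 57, 74, 86, 95, 106, 110, 110, 107, 107, 111, 118, 125, 128] [61, 58, 56, 52, 35, 9, 1, 0, -3, 1, -1, 0, 0, -1, 5, 18, 52, 20, 1, 0, 0, 2, 6, 17, 29, 33, 42, 44, 46, 51, 50, 49, 47, 47, 50, 51, 52]
now 85 [82, 78, 79, 78, 83, 87, 89, 89, 89, 107, 118, 120, 151, 154, 156, 154, 154, 148, 83, 65, 90, 148, 155, 155, 91, 32, 75, 121, 121, 116, 86, 67, 71, 74, 101, 121, 129] [57, 55, 54, 54, 60, 59, 64, 59, 17, 9, 8, 7, 1, -2, -1, -1, -1, 8, 5, 42, 27, 2, 1, 1, 0, 5, 33, 60, 76, 76, 63, 44, 36, 38, 46, 53, 52]
now 100 [90, 89, 92, 90, 93, 91, 90, 85, 80, 86, 87, 75, 98, 115, 120, 121, 120, 122, 149, 154, 152, 92, 63, 66, 143, 152, 152, 99, 41, 57, 109, 116, 111, 97, 97, 64, 74] [59, 63, 60, 59, 61, 65, 64, 61, 59, 58, 61, 35, 9, 8, 9, 9, 9, 8, 1, -1, 4, 5, 38, 32, 1, 0, -2, 2, 2, 31, 70, 76, 74, 70, 63, 40, 36]
now 115 [78, 77, 73, 67, 71, 71, 71, 74, 82, 81, 81, 74, 74, 64, 56, 91, 149, 155, 154, 154, 156, 154, 154, 154, 102, 64, 54, 142, 155, 156, 125, 65, 31, 110, 124, 86, 67] [55, 53, 54, 54, 52, 52, 49, 53, 57, 60, 60, 53, 48, 52, 41, 9, 0, -1, 1, 0, 0, 2, 0, 1, 3, 22, 32, 3, 3, -1, 2, 2, 4, 7, 29, 37, 38]
w1 75 [126, 126, 126, 98, 74, 96, 119, 123, 124, 126, 125, 128, 133, 152, 115, 123, 131, 99, 88, 60, 146, 158, 157, 117, 57, 58, 101, 109, 115, 117]
w1 95 [120, 121, 121, 94, 75, 89, 111, 121, 122, 126, 126, 128, 128, 114, 90, 78, 79, 83, 85, 60, 141, 157, 158, 107, 44, 64, 103, 104, 103, 103]
bpfront [-43.6  27.8]
padback [-43.2  30. ]
padface [-42.1  36. ]
padface top [-83.1  33.3]
padface bot [-0.4 34.1]
wideL [-69.6  35.6]
wideR [-68.6  70.8]
narL [-8.1 36.4]
narR [-9.4 64.4]
facetop [-80.6  73.3]
facebot [-2.5 73.1]
facefoot [-83.8  73. ]
facefoot2 [-1.1 72.2]
```

```bash
python3 - <<'E'
from h import *
s=env.get_state()
b=cv2.imread("pics/w10.png")
cv2.imwrite("pics/w10b.png",cv2.resize(b[160:225,295:350],None,fx=9,fy=9,interpolation=cv2.INTER_CUBIC))
cv2.imwrite("pics/t11.png",cv2.resize(env.read_camera('top')[195:300,275:405],None,fx=6,fy=5.7,interpolation=cv2.INTER_CUBIC))
E
```

```text
(no output)
```

View pics/w10b.png

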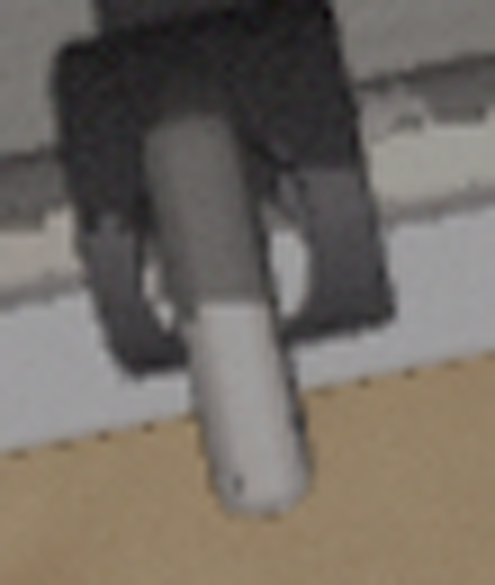

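```bash
python3 - <<'E'
from h import *
cv2.imwrite("pics/s12.png",env.read_camera('side'))
E
```

```text
(no output)
```

View pics/s12.png

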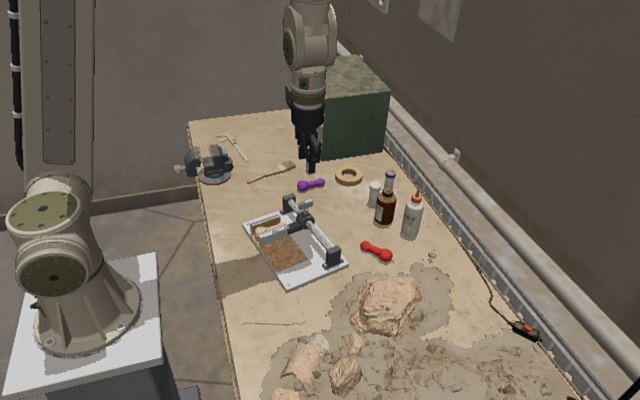

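The side view shows the jaw closed on the bone at about (275,228). The brush (270,170), vial (375,192) and pick (272,322) are where they were, and the gripper is clear above the clamp.

```bash
python3 - <<'E'
from workcell import env
print(env.hand_in())
E
```

```text
the job is handed in; nothing more can be done
None
```

The bone is clamped and the job is handed in at about 14.6 s on the robot's clock. I gripped the bar head, loosened the screw by about 95°, and slid the collar about 88 mm until the sprung pad held the bone against the fixed jaw. I then turned the screw back to its stop, let go and lifted clear.

**Screw:** at the end of the turn the torque rose from about 0.2 to 1.35 Nm, so I take it to be at its stop. The bar now lies along the clamp's x to within about 1°, roughly 6° tighter than where it started.

**Pressure on the bone:** the two checks do not fully agree, but both are inside the pad's 5 mm travel.
- The force felt while sliding suggested about 2.5 mm of pad compression, or 2.5 N.
- The gap seen behind the pad after release suggested about 3.5 mm. I did not settle which is right; the collar may have crept a little before the screw bit.

**How the bone sits:** the pad meets both ends of the bone. Only the wide end reaches the fixed jaw; the narrow end stands about 8 mm clear of it.

**Bystanders:** the brush, pick and vial looked unmoved in the last side picture, judged by eye. I did not repeat the gripping to double-check the tightness.

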